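# Reset the tripped breaker in the bench power box

### The job

A breaker has tripped in the power box on the bench. Push down the front edge of its closed flap and let go so that the flap pops open, press the one reset button that stands up higher than the other two fully home until it stays in, then push the flap shut and press it down until its latch catches and it stays closed. Only press and push, with the fingers; do not shift or lift the jar, the screwdriver or the beaker round the box.

Things in the scene. Friction and masses are not known exactly. Their poses are not given: they have to be found in the camera images.
- power_box: White bench power box bolted to the worktop, 150 x 190 x 96 mm (x, y, z) on a 170 x 210 mm plate; origin at the centre of its underside, x to the back of the box, y to its left, z up. The front half of its top is a grey plastic flap; side walls and rear half of the top stay at 96 mm. Two round outlets in its front face.
- flap (a joint): Hinge of the flap, rad: 0 latched shut (0 to 0.02), grows as it opens up and back, stop at 1.85 (leaning a little back); -0.09 is the stop when pressed in. A spring always pushes it open. Latch: pressed in past -0.075 and let go, it springs fully open in 1 to 2 s, up against a finger still over it; pushed shut past -0.075 and let go, it rises to 0 and stays; one more press reopens it.
- flap_hinge (a point): Middle of the flap's hinge axis, which lies along the box's y, 10 mm behind the box's centre and 93.5 mm above the worktop; fixed to the box. Swinging the open flap shut takes about 2 N near its edge, pushed from behind.
- flap_press (a point): Where the flap is pressed: its top face, amid its three short ribs, 70 mm from the hinge; moves with the flap. Pressing here takes 3 to 5 N. Shut, the flap is level with the box top (96 mm).
- flap_edge (a point): Middle of the flap's front edge, 82 mm from the hinge, on its top face; moves with it. It goes down 6 mm to work the latch, 7 mm to the stop. The flap is 136 mm wide (along y) and 4 mm thick, with a 14 mm lip bent down at this edge; from its underside, 66 mm from the hinge, hangs a tongue 24 mm wide and 27 mm long.
- button_tripped (a joint): Reset button that has popped out, m: 0 standing out, 0.007 fully home. It snaps: pressed past the middle with 3 to 4 N it goes home and stays; let go before, it springs back out.
- button_tripped_top (a point): Centre of the top face of the button that stands out (79 mm above the worktop, 72 mm when home), black, 13 mm across, axis vertical. It is one of three alike in a row along the box's y, in the well under the flap, 40 mm in front of the hinge and 40 mm apart; which of the three places it has varies.
- button_set1 (a joint): A second reset button, already home: 0.007.
- button_set1_top (a point): Centre of the top face of that second button, 72 mm above the worktop.
- button_set2 (a joint): The third reset button, already home: 0.007.
- button_set2_top (a point): Centre of the top face of that third button, 72 mm above the worktop.
- jar: Small dye jar with a screw cap, 50 x 52 x 66 mm, standing to the right of the box; origin at the centre of its underside. To be left alone.
- driver: Screwdriver, 199 mm long and 27 mm thick, lying behind the box; origin at its underside. To be left alone.
- beaker: Glass beaker, 62 x 68 x 80 mm, standing farther behind the box; origin at the centre of its underside. To be left alone.

How it is judged:
By the outcome, as a careful person would: the job done as asked, in the order asked, and still so for the second after the job is handed in, with the robot touching nothing.
It also fails if it takes over 64 s, if anything falls off the work surface, if the arm or the gripper's body presses on something with over 40 N, if the wrist force passes 120 N, or if a joint passes its speed limit or range.

### The arm

A 7-joint arm with a two-finger parallel gripper is mounted at the origin on a cart in front of the work surface, level with it; the furniture and walls round the work are solid. World frame = base frame: x ahead of the robot, y to its left, z up, the work surface at z = 0. Lengths are in mm, angles in rad, forces in N, time in s.
With the tool pointing down it reaches from about 425 to 925 mm from the base axis. Payload 6.8 kg.
Tool frame: the origin (TCP) lies at the very end of the fingers, on their centre line; the grasp point (between the pads) lies 19 mm behind it (tcp_to_grasp is the distance from the TCP to the grasp point, in mm); z points along the fingers, y is the direction in which the jaws open and shut (so a half turn about z gives the same grasp; the last joint's range is limited). The gripper opens to 88 mm and grips with 3 to 60 N. Pads are 20 mm wide; open, the fingers measure 115 mm over their backs; the gripper's body (75 mm by 178 mm) begins 61 mm behind the grasp point.
Start: joints at [1.059, 0.477, 0.022, 1.555, -0.011, 1.109, -0.083], TCP at [265.229, -620.726, 222.664] pointing down, gripper open.
Joint ranges: [-2.96, 2.96], [-0.34, 2.1], [-1.41, 1.46], [0.24, 2.44], [-1.37, 4.51], [0.17, 1.92], [-2.96, 2.96]. Speed limits (rad/s): [2.39, 2.39, 3.14, 3.14, 3.14, 3.14, 3.14].

### API

Orientations are given as [roll, pitch, yaw] about the fixed x, y, z axes, in that order (R = Rz(yaw) Ry(pitch) Rx(roll)).
In Python, from station import * gives the robot as it stands.
- The arm moves only by the tool servo_tool, never from a script. Its arguments are lists of equal length, an entry for each row: "offset": the shift along the tool's x, y, z in cm, a list of three; "angular": the turn, a rotation vector about the tool's x, y, z in rad, a list of three. A call has 1 to 8 rows; each row shifts and turns the pose as measured when the row begins, along the tool's axes as they then stand; what a row does not reach is not made up. A row lasts 1/8 s, in which the tool goes at most 62.5 mm and 10.7 degrees, less where a joint would pass 70% of its speed; a pose out of reach is approached as far as the arm can. A call with a gripper value outside its range is refused whole. "fingers" is the opening, from 0 (shut) to 1 (fully open), set as the call begins (left out, the last holds). The fingers move at their own pace and stop on an object; "grip_force" is the grip in N (left out, the last holds). Time passes only in rows, so rows that do not move let the fingers close. It gives the time, the measured TCP pose, the force and the opening at its end, in the units of the state.
- get_obs(): the state, without advancing time (a new reading comes with each control period).
- grab_frame(name): name is "side" or "top"; returns (picture, depth): 384x512x3 uint8, blue, green, red; 384x512 float32, mm along the optical axis (not along the pixel's ray), 0 where there is no reading.
- calibration(name): a dict with "fx", "fy", "cx", "cy" (pixels), "dist_coeffs" ([k1, k2, p1, p2, k3] as OpenCV has them; the pictures are not rectified), "cam_to_world" (4x4, takes a point from camera to world coordinates). Camera axes: x right, y up, looking along -z (the intrinsics and any distortion apply to the point x, -y, -z); pixel columns grow to the right and rows downward; lengths in mm; the calibration is good to about 2 mm. A picture is of the moment at which its call begins. calibration takes no time and is no camera call.
- sign_off(): hands the job in, once; it reports no verdict.
Trained networks look in the newest picture that a camera, given by its name, has taken for a name from the list of things; names that differ only in an ending like _2 or _b are one class to them, and where a whole thing is asked for, a point or a joint stands for the part that bears it (a point fixed in the world has none). Each returns a list of dicts, best first, with "conf" (0 to 1); they miss things now and then, are a little off and sometimes report something else, mostly with a low value. They report only what shows in the picture. A call takes as long as a camera call.
- look_for(thing, camera): "rect" ([left, top, width, height] in pixels, round what is visible of it).
- outline_of(thing, camera): "pixels" (384x512 bool, what is visible of it) and "rect" ([left, top, width, height] in pixels, round what is visible of it).
- spot_point(thing, camera): "centre" ([column, row] in pixels: a listed point, or the origin of a listed thing).
The state is a dict: "time": time; "joint_pos": joint angles; "joint_velocities": joint speeds; "tau": joint torques, N m; "tcp_pos": TCP position; "eef_rot": TCP orientation; "ft_force": force on the tool from outside, world axes, zero at the start; "moment": the same for the moment, N m; "gripper_width": finger opening in mm.
Only numpy, scipy, OpenCV 4.12 (cv2) and the standard library are available. Lean on these libraries where they do the work, as an engineer would, in place of code of your own. Each camera call takes 0.05 s, during which the arm holds its last target. There are 200 camera calls.

## Working session

There is one attempt and no reset: what is moved stays moved. The work goes in short steps, Python scripts to look and compute and a tool call to move; the robot and the scene stay as the last step left them, time stands still between calls to the robot, and variables do not carry over. Pictures are saved under pics/ and viewed, about 8 in all and at most 12, crops included, and the job is handed in when it is done.

Besides the shell and the picture viewer there is one more tool, called after "Call:" by a JSON object that holds its "api" and its "payload". servo_tool: Moves the arm, as the interface text tells. Its arguments: {"type":"object","properties":{"offset":{"type":"array"},"angular":{"type":"array"},"fingers":{"type":"number"},"grip_force":{"type":"number"}},"required":["offset","angular"]}

```bash
mkdir -p pics; cat > h.py <<'E'
from station import *
import numpy as np, cv2
from scipy.spatial.transform import Rotation as R
def ray(cam,px):
    c=calibration(cam);K=np.array([[c["fx"],0,c["cx"]],[0,c["fy"],c["cy"]],[0,0,1.]])
    p=cv2.undistortPoints(np.array([[px]],float),K,np.array(c["dist_coeffs"],float))[0,0]
    T=np.array(c["cam_to_world"]);return T[:3,3],T[:3,:3]@np.array([p[0],-p[1],-1.])
def at_z(cam,px,z):
    o,d=ray(cam,px);return o+d*(z-o[2])/d[2]
def at_d(cam,px,dep):
    o,d=ray(cam,px);return o+d*dep
def st():
    o=get_obs();print("t",round(o["time"],2),"tcp",np.round(o["tcp_pos"],1),"rot",np.round(o["eef_rot"],3),"F",np.round(o["ft_force"],1),"w",o["gripper_width"]);return o
E
python3 - <<'E'
from h import *
st()
im={}
for c in("side","top"):
    p,d=grab_frame(c);im[c]=p;cv2.imwrite(f"pics/{c}0.png",p)
    print(c,np.round(np.array(calibration(c)["cam_to_world"])[:3,3]))
    for t in("flap_press","flap_edge","flap_hinge","power_box"):
        for r in spot_point(t,c)[:1]:
            u,v=r["centre"];dd=d[int(v),int(u)]
            print(t,np.round(r["centre"]),round(r["conf"],2),np.round(at_d(c,r["centre"],dd)),np.round(at_z(c,r["centre"],{"power_box":0,"flap_hinge":93.5}.get(t,96))))
cv2.imwrite("pics/both0.png",cv2.resize(np.hstack([im["side"],im["top"]]),(800,300)))
E
```

```text
t 0.0 tcp [ 265.  -620.2  221.7] rot [-3.14   0.     0.404] F [ 0.   0.4 -0.6] w 87.66988873899642
side [292. 631. 710.]
flap_press [302. 212.] 0.65 [516. -74.  97.] [516. -75.  96.]
flap_edge [306. 212.] 0.81 [508. -79.  95.] [508. -79.  96.]
flap_hinge [269. 200.] 0.64 [595. -87.  95.] [596. -88.  94.]
power_box [277. 239.] 0.96 [531.  22.  97.] [569. -75.   0.]
top [ 511. -113. 1136.]
flap_press [236. 250.] 0.85 [514. -71.  98.] [514. -71.  96.]
flap_edge [239. 254.] 0.72 [505. -77.  99.] [505. -77.  96.]
flap_hinge [239. 220.] 0.72 [578. -78.  94.] [578. -78.  94.]
power_box [242. 224.] 0.57 [570. -84. 100.] [575. -82.   0.]
```

View pics/both0.png

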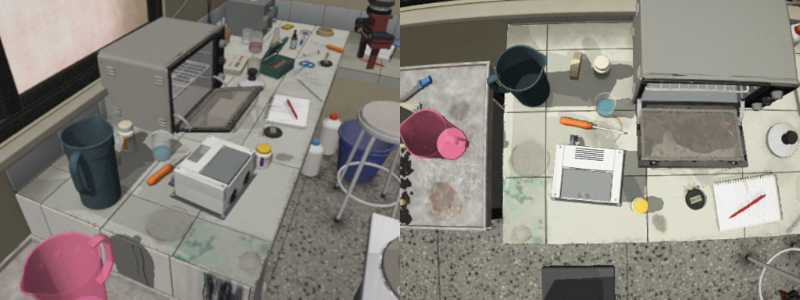

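The side view (left) shows the white box at about (215,170) with its grey flap facing the robot. The top view (right) has it at about (587,172), slightly yawed, with the jar to its right at (640,205) and the driver and beaker behind. Next I'll measure the box's yaw.

```bash
cat > box.py <<'E'
from h import *
p,d=grab_frame("top")
pts=[];px=[]
for v in range(150,300):
    for u in range(180,300):
        if d[v,u]>0:
            w=at_d("top",(u,v),d[v,u]);
            if 88<w[2]<106: pts.append(w[:2]);px.append((u,v))
m=np.zeros(d.shape,np.uint8)
for u,v in px:m[v,u]=1
n,l,s,c=cv2.connectedComponentsWithStats(m);k=1+np.argmax(s[1:,4]);print(s[k])
P=np.array([q for q,(u,v) in zip(pts,px) if l[v,u]==k],np.float32)
r=cv2.minAreaRect(P);print(r,np.round(cv2.boxPoints(r)))
f=outline_of("flap","top")
if f:
    F=f[0]["pixels"];ys,xs=np.nonzero(F);print(f[0]["conf"],len(xs))
    Q=np.array([at_z("top",(u,v),96)[:2] for u,v in zip(xs,ys)],np.float32);r=cv2.minAreaRect(Q);print("flap",r,np.round(cv2.boxPoints(r)))
for t in ("jar","driver","beaker"):
    r=look_for(t,"top")
    if r: a=r[0]["rect"];print(t,round(r[0]["conf"],2),np.round(at_z("top",a[:2],40)),np.round(at_z("top",(a[0]+a[2],a[1]+a[3]),40)))
cv2.imwrite("pics/top1.png",cv2.resize(p[150:300,160:320],None,fx=4,fy=4,interpolation=cv2.INTER_CUBIC))
E
python3 box.py
```

```text
Traceback (most recent call last):
  File "box.py", line 7, in <module>
    w=at_d("top",(u,v),d[v,u]);
  File "h.py", line 11, in at_d
    o,d=ray(cam,px);return o+d*dep
        ~~~^^^^^^^^
  File "h.py", line 5, in ray
    c=calibration(cam);K=np.array([[c["fx"],0,c["cx"]],[0,c["fy"],c["cy"]],[0,0,1.]])
ValueError: time passes only in moves, steps and waits
```

```bash
sed -i 's/^def ray/import functools\ncalibration=functools.cache(calibration)\ndef ray/' h.py; python3 box.py
```

```text
[ 193  184   94   77 5829]
((575.2305297851562, -80.59593200683594), (191.37887573242188, 150.92556762695312), 83.76156616210938) [[ 490. -168.]
 [ 640. -184.]
 [ 661.    6.]
 [ 511.   23.]]
0.68 2307
flap ((544.395263671875, -77.49889373779297), (137.0988006591797, 84.6962890625), 84.70087432861328) [[ 496. -142.]
 [ 580. -150.]
 [ 593.  -13.]
 [ 509.   -5.]]
jar 0.64 [ 502. -203.   40.] [ 454. -262.   40.]
driver 0.72 [746.   3.  40.] [ 709. -129.   40.]
beaker 0.95 [ 825. -114.   40.] [ 742. -165.   40.]
```

View pics/top1.png

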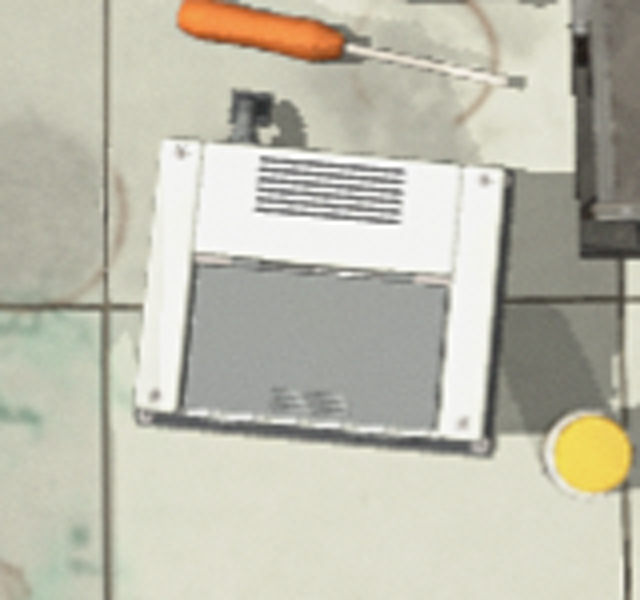

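The top surface measures 191 x 151 mm, as it should. Its centre is (575,-81) and its yaw is -0.109, which puts flap_press at about (516,-74), matching the networks. I'll turn the tool to line up with the box, close the fingers and head over.

Call:
{"api": "servo_tool", "payload": {"offset": [[0,0,0],[0,0,0],[0,0,0],[1.9,-5.7,0],[1.9,-5.7,0],[1.9,-5.7,0],[1.9,-5.7,0],[1.9,-5.7,0]], "angular": [[0,0,0.171],[0,0,0.171],[0,0,0.171],[0,0,0],[0,0,0],[0,0,0],[0,0,0],[0,0,0]], "fingers": 0}}

```text
time: 1.8
tcp_pos: [396.7, -347.7, 222.3]
eef_rot: [3.138, -0.001, -0.136]
ft_force: [0.8, -0.4, 0.4]
gripper_width: 11.4
```

```bash
cat >> h.py <<'E'
C=np.array([575.2,-80.6]);YAW=-0.109
B=np.array([[np.cos(YAW),-np.sin(YAW)],[np.sin(YAW),np.cos(YAW)]])
def box():
    "TCP in box frame"
    o=st();p=np.array(o["tcp_pos"]);return o,np.r_[B.T@(p[:2]-C),p[2]]
def go(bx,by,z,tilt=0):
    "tool-frame offset (cm) and turn from present pose to box-frame target"
    o,b=box();Rt=R.from_euler("xyz",o["eef_rot"])
    w=np.r_[C+B@[bx,by],z]-o["tcp_pos"]
    G=R.from_euler("z",YAW)*R.from_euler("x",np.pi)*R.from_euler("y",tilt)
    print("box",np.round(b,1),"offset cm",np.round(Rt.inv().apply(w)/10,2),"turn",np.round((Rt.inv()*G).as_rotvec(),3))
E
python3 -c "
from h import *
go(-60,0,130,.15)"
```

```text
t 1.8 tcp [ 396.7 -347.7  222.3] rot [ 3.138e+00 -1.000e-03 -1.360e-01] F [ 0.8 -0.4  0.4] w 11.442784523223224
box [-148.4 -284.9  222.3] offset cm [  8.05 -28.75   9.13] turn [ 0.006  0.149 -0.027]
```

Call:
{"api": "servo_tool", "payload": {"offset": [[1.4,-4.8,0],[1.4,-4.8,0],[1.3,-4.8,1.5],[1.3,-4.8,2],[1.3,-4.8,2],[1.3,-4.8,2],[0,0,0],[0,0,0]], "angular": [[0,0,-0.027],[0,0,0],[0,0,0],[0,0,0],[0,0,0],[0,0,0],[0,0.15,0],[0,0,0]]}}

```text
time: 2.8
tcp_pos: [514.9, -55.8, 145.9]
eef_rot: [3.138, -0.16, -0.098]
ft_force: [-0.2, -0.7, 0.9]
gripper_width: 0.2
```

```bash
python3 -c "
from h import *
go(-62,0,97,.15)"
```

```text
t 2.8 tcp [514.9 -55.8 145.9] rot [ 3.138 -0.16  -0.098] F [-0.2 -0.7  0.9] w 0.22934776433759527
box [-62.7  18.1 145.9] offset cm [-0.73  1.79  4.85] turn [ 0.002 -0.01   0.011]
```

Call:
{"api": "servo_tool", "payload": {"offset": [[0,1.8,2],[0.1,0,1.5],[0,0,0]], "angular": [[0,0,0.01],[0,0,0],[0,0,0]]}}

```text
time: 3.18
tcp_pos: [523.3, -75.4, 113.0]
eef_rot: [3.14, -0.161, -0.11]
ft_force: [-0.2, 0.8, -0.2]
gripper_width: 0.7
```

```bash
python3 -c "
from h import *
go(-54,0,97,.15)
p,d=grab_frame('side');cv2.imwrite('pics/s2.png',cv2.resize(p[120:300,180:390],None,fx=3.5,fy=3.3,interpolation=cv2.INTER_CUBIC)[:600,:800])
"
```

```text
t 3.17 tcp [523.3 -75.4 113. ] rot [ 3.14  -0.161 -0.11 ] F [-0.2  0.8 -0.2] w 0.6563060932229753
box [-52.1  -0.5 113. ] offset cm [-0.44 -0.05  1.55] turn [ 0.002 -0.011 -0.001]
```

View pics/s2.png

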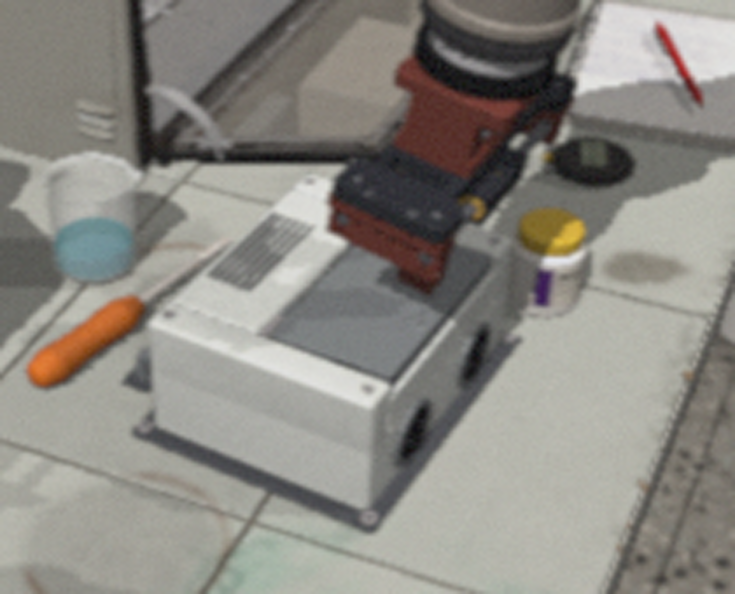

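The fingertip (430,285) is centred over the front of the flap. Pressing now.

Call:
{"api": "servo_tool", "payload": {"offset": [[-0.2,0,1],[-0.15,0,0.4],[0,0,0.3],[0,0,0.3]], "angular": [[0,0,0],[0,0,0],[0,0,0],[0,0,0]]}}

```text
time: 3.72
tcp_pos: [523.7, -74.9, 93.3]
eef_rot: [3.14, -0.162, -0.109]
ft_force: [-3.4, 0.4, 4.1]
gripper_width: 0.4
```

Call:
{"api": "servo_tool", "payload": {"offset": [[0,0,0.3],[0,0,0.3]], "angular": [[0,0,0],[0,0,0]]}}

```text
time: 3.98
tcp_pos: [524.1, -75.0, 90.1]
eef_rot: [3.139, -0.161, -0.109]
ft_force: [-26.8, 3.3, 62.1]
gripper_width: 0.5
```

It's at the stop, so I'll lift off and back away toward the robot.

Call:
{"api": "servo_tool", "payload": {"offset": [[-0.5,0,-2],[-5.5,0,-3],[-5.5,0,-3],[-3,0,-4],[0,0,-3],[0,0,0],[0,0,0],[0,0,0]], "angular": [[0,0,0],[0,0,0],[0,0,0],[0,0,0],[0,0,0],[0,0,0],[0,0,0],[0,0,0]]}}

```text
time: 4.97
tcp_pos: [356.5, -55.4, 217.3]
eef_rot: [3.139, -0.169, -0.109]
ft_force: [-0.0, -0.4, -0.7]
gripper_width: 0.6
```

Call:
{"api": "servo_tool", "payload": {"offset": [[0,0,0],[0,0,0],[0,0,0],[0,0,0],[0,0,0],[0,0,0],[0,0,0],[0,0,0]], "angular": [[0,0,0],[0,0,0],[0,0,0],[0,0,0],[0,0,0],[0,0,0],[0,0,0],[0,0,0]]}}

```text
time: 5.98
tcp_pos: [356.1, -55.3, 215.4]
eef_rot: [3.14, -0.165, -0.109]
ft_force: [-0.0, -0.0, -0.2]
gripper_width: 0.4
```

```bash
cat > btn.py <<'E'
from h import *
go(-30,0,100,.2)
D={}
for c in("top","side"):
    p,d=grab_frame(c);D[c]=p
    for t,z in(("button_tripped_top",79),("button_set1_top",72),("button_set2_top",72),("flap_edge",0)):
        for r in spot_point(t,c)[:3]:
            u,v=r["centre"];w=at_z(c,(u,v),z) if z else at_d(c,(u,v),d[int(v),int(u)]);wd=at_d(c,(u,v),d[int(v),int(u)])
            print(c,t,round(r["conf"],2),np.round((u,v)),"box",np.round(B.T@(w[:2]-C)),"depth z",np.round(wd[2]))
a=cv2.resize(D["top"][170:280,180:300],(400,367),interpolation=cv2.INTER_CUBIC)
b=cv2.resize(D["side"][150:260,220:340],(400,367),interpolation=cv2.INTER_CUBIC)
cv2.imwrite("pics/open3.png",np.hstack([a,b]))
E
python3 btn.py
```

```text
t 5.97 tcp [356.1 -55.3 215.4] rot [ 3.14  -0.165 -0.109] F [-0.  -0.  -0.2] w 0.36160798540660083
box [-220.5    1.3  215.4] offset cm [16.9   0.11 14.52] turn [0.002 0.035 0.001]
top button_tripped_top 0.57 [238. 237.] box [-32.   2.] depth z 79.0
top button_set1_top 0.39 [223. 232.] box [-24.  36.] depth z 71.0
top button_set2_top 0.66 [240. 204.] box [40.  5.] depth z 171.0
top button_set2_top 0.47 [254. 237.] box [-29. -33.] depth z 61.0
top flap_edge 0.79 [238. 198.] box [50.  9.] depth z 93.0
side button_tripped_top 0.4 [290. 215.] box [-35.   1.] depth z 77.0
side button_set1_top 0.63 [266. 167.] box [ 105. -134.] depth z 172.0
side button_set1_top 0.59 [277. 229.] box [-28.  46.] depth z 72.0
side button_set2_top 0.37 [295. 208.] box [-29. -32.] depth z 70.0
side flap_edge 0.81 [262. 170.] box [ 111. -130.] depth z 65.0
```

View pics/open3.png

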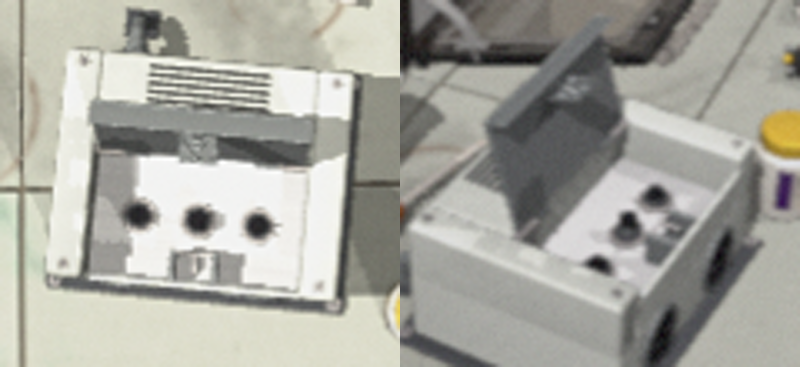

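The flap is open, and the middle of the three buttons, at (198,220) in the top view, stands out. Its depth height is 79 mm against about 71 for the others, and both cameras place it near box (-30,0). A catch block sits in front of it, so I'll approach leaning toward the robot to clear the flap's tongue.

Call:
{"api": "servo_tool", "payload": {"offset": [[4.2,0,3.2],[4.2,0,3.2],[4.2,0,3.2],[4.2,0,3.2],[0,0,0]], "angular": [[0,0,0],[0,0,0],[0,0,0],[0,0.05,0],[0,0,0]]}}

```text
time: 7.1
tcp_pos: [549.6, -76.8, 115.3]
eef_rot: [3.14, -0.222, -0.109]
ft_force: [-0.4, 0.3, -0.4]
gripper_width: 0.3
```

```bash
python3 -c "
from h import *
go(-28,0,82,.22)"
```

```text
t 7.1 tcp [549.6 -76.8 115.3] rot [ 3.14  -0.222 -0.109] F [-0.4  0.3 -0.4] w 0.3066109100560877
box [-25.9   1.  115.3] offset cm [-0.94  0.1   3.2 ] turn [ 0.002 -0.002  0.   ]
```

Call:
{"api": "servo_tool", "payload": {"offset": [[-0.4,0.1,1.6],[-0.5,0,1.6],[-0.1,0,0.4],[-0.1,0,0.4]], "angular": [[0,0,0],[0,0,0],[0,0,0],[0,0,0]]}}

```text
time: 7.6
tcp_pos: [546.2, -77.6, 75.0]
eef_rot: [3.139, -0.222, -0.109]
ft_force: [-0.1, -0.0, -0.3]
gripper_width: 0.8
```

Call:
{"api": "servo_tool", "payload": {"offset": [[-0.05,0,0.2],[-0.05,0,0.2]], "angular": [[0,0,0],[0,0,0]]}}

```text
time: 7.85
tcp_pos: [546.6, -77.7, 72.5]
eef_rot: [3.139, -0.223, -0.109]
ft_force: [-8.8, 0.7, 19.7]
gripper_width: 0.7
```

That's a firm stop at the home height. Lifting and looking.

Call:
{"api": "servo_tool", "payload": {"offset": [[0.4,0,-2],[0,0,-4],[-3,0,-5],[-4,0,-5],[-5,0,-4],[-5,0,-2],[0,0,0]], "angular": [[0,0,0],[0,0,0],[0,0,0],[0,0,0],[0,0,0],[0,0,0],[0,0,0]]}}

```text
time: 8.72
tcp_pos: [337.1, -53.9, 256.0]
eef_rot: [3.139, -0.232, -0.109]
ft_force: [0.5, -0.5, -1.2]
gripper_width: -0.0
```

```bash
cat >> btn.py <<'E'
p,d=grab_frame("top")
for by in(40,0,-40):
    h=[at_d("top",(u,v),d[v,u])  for v in range(225,245) for u in range(215,262) if d[v,u]>0]
    z=[w[2] for w in h if np.hypot(*(B.T@(w[:2]-C)-[-30,by]))<5]
    print("button by",by,"median z",np.round(np.median(z),1),len(z))
E
sed -i s/open3/open4/ btn.py; python3 btn.py
```

```text
t 8.72 tcp [337.1 -53.9 256. ] rot [ 3.139 -0.232 -0.109] F [ 0.5 -0.5 -1.2] w -0.01438344096996283
box [-239.6    0.6  256. ] offset cm [16.81  0.   20.  ] turn [ 0.002 -0.032 -0.   ]
top button_tripped_top 0.4 [238. 240.] box [-39.   1.] depth z 67.0
top button_set1_top 0.6 [239. 237.] box [-32.  -0.] depth z 72.0
top button_set1_top 0.43 [222. 232.] box [-25.  39.] depth z 71.0
top button_set2_top 0.37 [256. 235.] box [-25. -37.] depth z 68.0
top flap_edge 0.84 [240. 202.] box [43.  5.] depth z 94.0
side button_tripped_top 0.5 [288. 219.] box [-36.  15.] depth z 70.0
side button_set1_top 0.69 [262. 165.] box [ 117. -138.] depth z 77.0
side button_set1_top 0.58 [280. 229.] box [-33.  42.] depth z 71.0
side button_set2_top 0.37 [297. 206.] box [-29. -41.] depth z 73.0
side flap_edge 0.97 [261. 168.] box [ 114. -131.] depth z 71.0
button by 40 median z 73.0 18
button by 0 median z 73.3 17
button by -40 median z 73.3 16
```

View pics/open4.png

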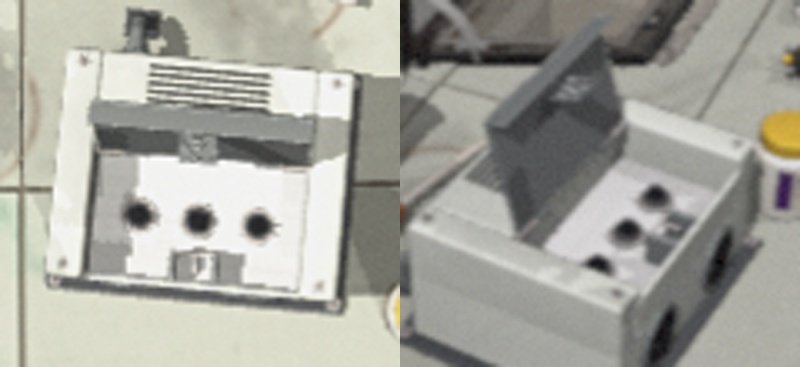

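All three buttons now read about 73 mm, so the reset held. I'll straighten the tool and go over the top to behind the flap.

Call:
{"api": "servo_tool", "payload": {"offset": [[0,0,0],[0,0,0],[5.2,0,0],[5.2,0,0],[5.2,0,0],[5.2,0,0],[5.2,0,0],[5.2,0,0]], "angular": [[0,-0.13,0],[0,-0.1,0],[0,0,0],[0,0,0],[0,0,0],[0,0,0],[0,0,0],[0,0,0]]}}

```text
time: 10.28
tcp_pos: [658.0, -89.5, 248.0]
eef_rot: [3.14, 0.013, -0.11]
ft_force: [-0.2, -0.2, 0.3]
gripper_width: 0.3
```

```bash
python3 -c "
from h import *
go(62,0,155,0)"
```

```text
t 10.28 tcp [658.  -89.5 248. ] rot [ 3.14   0.013 -0.11 ] F [-0.2 -0.2  0.3] w 0.34042019977710697
box [8.33e+01 2.00e-01 2.48e+02] offset cm [-2.01  0.    9.32] turn [ 0.002  0.013 -0.001]
```

Call:
{"api": "servo_tool", "payload": {"offset": [[0,0,4.4],[0,0,4.4],[-2,0,0],[-2,0,0],[-1.9,0,0],[0,0,0]], "angular": [[0,0,0],[0,0,0],[0,0,0],[0,0,0],[0,0,0],[0,0,0]]}}

```text
time: 11.02
tcp_pos: [604.0, -83.1, 152.8]
eef_rot: [3.141, 0.012, -0.111]
ft_force: [2.2, -0.3, -1.0]
gripper_width: 0.8
```

```bash
python3 -c "
from h import *
go(-3,0,163,0)
D=[grab_frame(c)[0] for c in('top','side')]
cv2.imwrite('pics/push5.png',np.hstack([cv2.resize(D[0][170:280,180:300],(400,367)),cv2.resize(D[1][120:260,210:363],(400,367))]))"
```

```text
t 11.03 tcp [604.  -83.1 152.8] rot [ 3.141  0.012 -0.111] F [ 2.2 -0.3 -1. ] w 0.8303814412255497
box [ 28.9   0.7 152.8] offset cm [-3.21  0.07 -0.99] turn [ 0.     0.012 -0.002]
```

View pics/push5.png

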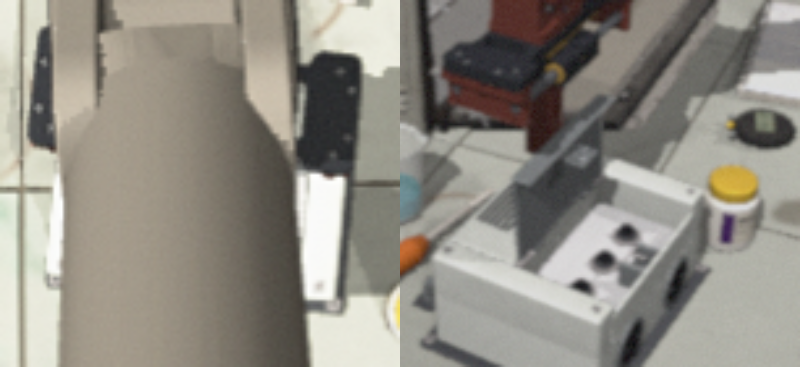

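The finger is behind the flap and touching it at 2.2 N; in the side view the flap is near upright. I'll swing it down along its arc.

Call:
{"api": "servo_tool", "payload": {"offset": [[-1.9,0.1,-0.2],[-1.5,0,0],[-1.7,0,0.7],[-1.4,0,1.0],[-1.1,0,1.2],[0,0,0]], "angular": [[0,0,0],[0,0,0],[0,0,0],[0,0,0],[0,0,0],[0,0,0]]}}

```text
time: 11.88
tcp_pos: [538.3, -76.2, 127.6]
eef_rot: [-3.14, -0.007, -0.111]
ft_force: [-0.8, 0.3, 3.1]
gripper_width: 0.2
```

```bash
python3 -c "
from h import *
go(-56,0,110,0)"
```

```text
t 11.88 tcp [538.3 -76.2 127.6] rot [-3.14  -0.007 -0.111] F [-0.8  0.3  3.1] w 0.2421931069966593
box [-37.2   0.4 127.6] offset cm [-1.89  0.05  1.74] turn [-0.002 -0.007 -0.002]
```

Call:
{"api": "servo_tool", "payload": {"offset": [[-0.9,0,0.6],[-0.7,0,0.9],[-0.3,0,0.9],[0,0,0.5],[0,0,0]], "angular": [[0,0,0],[0,0,0],[0,0,0],[0,0,0],[0,0,0]]}}

```text
time: 12.5
tcp_pos: [519.8, -73.7, 97.0]
eef_rot: [-3.14, -0.008, -0.111]
ft_force: [2.5, -0.9, 2.1]
gripper_width: 0.4
```

```bash
python3 -c "
from h import *
go(-57,0,90,0)
p,d=grab_frame('side');cv2.imwrite('pics/shut6.png',cv2.resize(p[120:260,210:363],(600,550)))"
```

```text
t 12.5 tcp [519.8 -73.7  97. ] rot [-3.14  -0.008 -0.111] F [ 2.5 -0.9  2.1] w 0.37974081877219146
box [-55.8   0.8  97. ] offset cm [-0.12  0.08  0.69] turn [-0.002 -0.008 -0.002]
```

View pics/shut6.png

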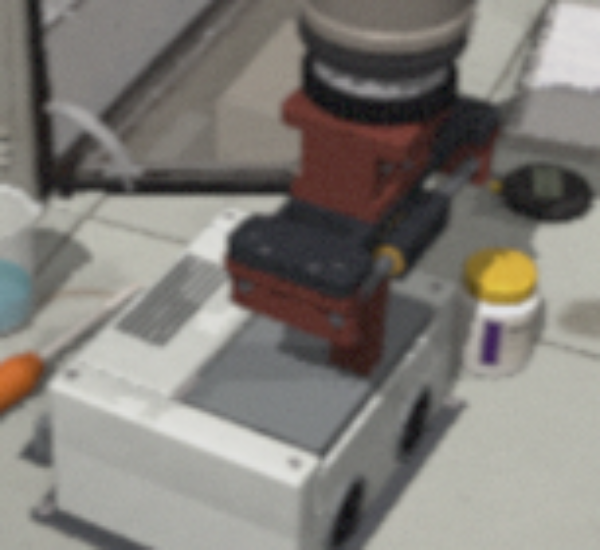

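The flap is level with the box under the finger. Pressing it to the stop.

Call:
{"api": "servo_tool", "payload": {"offset": [[0,0,0.3],[0,0,0.3],[0,0,0.3]], "angular": [[0,0,0],[0,0,0],[0,0,0]]}}

```text
time: 12.92
tcp_pos: [520.1, -73.8, 90.1]
eef_rot: [-3.14, -0.008, -0.111]
ft_force: [-13.5, 1.2, 46.3]
gripper_width: 0.6
```

At the stop (46 N). Lifting straight up, then clear.

Call:
{"api": "servo_tool", "payload": {"offset": [[0,0,-2],[0,0,-5],[-5,0,-5],[-5,0,-3],[-5,0,0],[-4,0,0],[0,0,0],[0,0,0]], "angular": [[0,0,0],[0,0,0],[0,0,0],[0,0,0],[0,0,0],[0,0,0],[0,0,0],[0,0,0]]}}

```text
time: 13.92
tcp_pos: [325.7, -53.0, 233.4]
eef_rot: [-3.141, 0.006, -0.112]
ft_force: [0.4, -0.6, -0.0]
gripper_width: 0.5
```

Call:
{"api": "servo_tool", "payload": {"offset": [[0,0,0],[0,0,0],[0,0,0],[0,0,0],[0,0,0],[0,0,0],[0,0,0],[0,0,0]], "angular": [[0,0,0],[0,0,0],[0,0,0],[0,0,0],[0,0,0],[0,0,0],[0,0,0],[0,0,0]]}}

```text
time: 14.92
tcp_pos: [327.5, -52.8, 232.7]
eef_rot: [-3.14, 0.008, -0.112]
ft_force: [-0.7, -0.2, 0.3]
gripper_width: 0.6
```

```bash
python3 -c "
from h import *
st()
D={c:grab_frame(c) for c in('top','side')}
d=D['top'][1]
for f in(20,50,75):
    z=[]
    for v in range(200,270):
        for u in range(200,280):
            if d[v,u]>0:
                w=at_d('top',(u,v),d[v,u]);b=B.T@(w[:2]-C)
                if abs(b[0]-(10-f))<4 and abs(b[1])<50:z.append(w[2])
    print('flap z at',f,np.round(np.median(z),1))
for t in ('jar','driver','beaker'):
    r=look_for(t,'top')
    if r: a=r[0]['rect'];print(t,np.round(at_z('top',a[:2],40)),np.round(at_z('top',(a[0]+a[2],a[1]+a[3]),40)))
cv2.imwrite('pics/fin7.png',np.hstack([cv2.resize(D['top'][0][150:300,160:320],(400,375)),cv2.resize(D['side'][0][120:260,210:363],(400,375))]))"
```

```text
t 14.93 tcp [327.5 -52.8 232.7] rot [-3.14   0.008 -0.112] F [-0.7 -0.2  0.3] w 0.6418647518431819
flap z at 20 96.5
flap z at 50 96.9
flap z at 75 97.7
jar [ 505. -204.   40.] [ 456. -266.   40.]
driver [747.   7.  40.] [ 693. -183.   40.]
beaker [ 825. -107.   40.] [ 744. -161.   40.]
```

View pics/fin7.png

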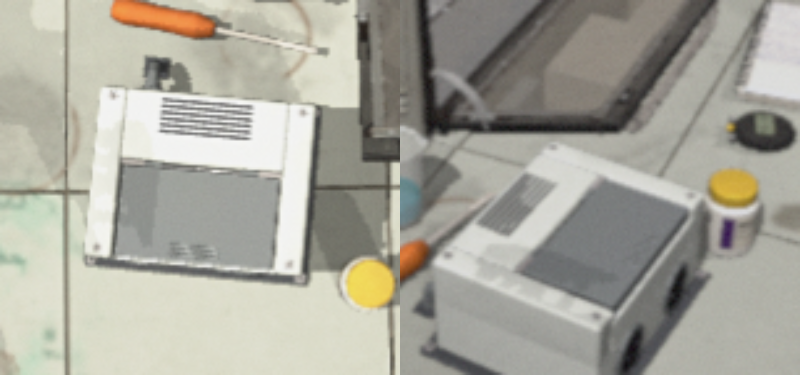

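The flap stays shut and level (96.5 to 97.7 mm) 2 s after release, and the arm is clear. Handing in.

```bash
python3 -c "
from station import *
print(sign_off())"
```

```text
the job is handed in; nothing more can be done
None
```

The breaker is reset and the flap is latched shut again; I handed the job in at about 15 s of the 64 s allowed.

- **Flap opened:** I pressed its front edge to the stop, and it sprang fully open once I let go.
- **Button reset:** The raised one was the middle button, at 79 mm. I pressed it to a firm stop; afterwards all three buttons measured about 73 mm.
- **Flap closed:** I swung it shut from behind and pressed it to the stop. About 2 s after release it was still level with the box top, measuring 96.5 to 97.7 mm against the nominal 96.
- **Surroundings:** The jar and beaker were detected where they had been, to within a few mm. The driver's detected box grew at the blade end (its far corner went from (709,-129) to (693,-183)). In the pictures the driver lies as before, and I take the first detection to have missed its thin blade.
- **Forces:** The highest wrist force I read was about 68 N, when the flap hit its stop on opening, against the 120 N limit. Forces were only read at the end of each move call. At hand-in the arm was touching nothing.

After the reset, the button detector still labelled the pressed button as tripped in places, with low confidence. I went by the depth readings and the picture instead.

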